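Show the heating step at the lab hob

ROBOT

A 7-joint arm with a two-finger parallel gripper is mounted at the origin on the work surface. World frame = base frame: x ahead of the robot, y to its left, z up, the work surface at z = 0. Lengths are in m, angles in degrees, forces in N, time in s.
With the tool pointing down it reaches from about 0.35 to 0.9 m from the base axis. Payload 19.9 kg.
Tool frame: the origin (TCP) lies between the finger pads, 19 mm behind the fingertips; this is the grasp point; z points along the fingers, y is the line along which they close (so a half turn about z gives the same grasp; the last joint's range is limited). The gripper opens to 85 mm and grips with 20 to 120 N. Pads are 22 mm wide; open, the fingers measure 114 mm over their backs; the gripper's body (76 mm by 85 mm) begins 54 mm behind the grasp point. The pads swing forward as they close: fully open they stand 13 mm farther back than shut.
Start: joints at [-67.924, 23.915, -0.59, 92.452, 0.269, 63.638, -3.037], TCP at [0.259, 0.569, 0.25] pointing down, gripper open.
Joint ranges: [-161.28, 161.28], [-22.2, 115.67], [-73.04, 71.86], [3.21, 147.25], [-68.34, 248.33], [10.77, 114.83], [-161.83, 161.83]. Speed limits (degrees/s): [108.29, 108.29, 136.94, 136.94, 172.46, 172.46, 172.46].

INTERFACE

Orientations are given as a 3x3 rotation matrix whose columns are the frame's x, y, z axes.
In Python, from station import r gives the robot as it stands.
- The arm moves only by the tool move_arm, never from a script. Its arguments are lists of equal length, an entry for each row: "rot": the turn, a rotation vector about the world's x, y, z in degrees, a list of three; "xyz": the shift along the world's x, y, z in m, a list of three; "gripper": the opening, from 0 (shut) to 1 (fully open). In form: {"rot": [[wx, wy, wz], ...], "xyz": [[dx, dy, dz], ...], "gripper": [gripper, ...]}. A call has 1 to 12 rows; each row is the pose to reach, as a shift and turn from the pose commanded when the call began; what a row does not reach only later rows make up. A row lasts 1/12 s, in which the tool goes at most 41.7 mm and 7.16 degrees, less where a joint would pass 70% of its speed; a pose out of reach is approached as far as the arm can. A call with a gripper value outside its range is refused whole. The fingers move at their own pace and stop on an object; "newtons" is the grip in N (left out, the last holds). Time passes only in rows, so rows that repeat a pose let the fingers close. It gives the time, the measured TCP pose, the force, the opening and the grip force at its end, in the units of the state.
- r.get_state(): the state, without advancing time (a new reading comes with each control period).
- r.get_image(name): name is "scene" or "top"; returns a dict with "frame" (400x640x3 uint8, red, green, blue), "fx", "fy", "cx", "cy" (pixels), "extrinsics" (4x4, takes a point from camera to world coordinates). Camera axes: x right, y up, looking along -z (the intrinsics and any distortion apply to the point x, -y, -z); pixel columns grow to the right and rows downward; lengths in m; the calibration is good to about 2 mm. A picture is of the moment at which its call begins. There is no depth.
- r.close_job(): hands the job in; it is judged then, once.
The state is a dict: "time_s": time; "q": joint angles; "qd": joint speeds; "joint_torque": joint torques, N m; "eef_pos": TCP position; "tcp_rot": TCP orientation; "force": force on the tool from outside, world axes, zero at the start; "moment": the same for the moment, N m; "grip_width": finger opening in m; "gripper_force": force on a finger pad.
Only numpy, scipy, OpenCV 4.12 (cv2) and the standard library are available. Lean on these libraries where they do the work, as an engineer would, in place of code of your own. Each camera call takes 0.05 s, during which the arm holds its last target. There are 200 camera calls.

TASK

Show the student the next heating step: with the fingertips, point down at the middle-sized of the three steel beakers in the tray from just above its mouth (two or three centimetres) and stay there for two seconds, then point in the same way at the centre of the heating ring on the hob's glass for two seconds, each time without touching. Then switch the hob on by pressing its round power button, at the left end of the control strip as seen from the robot, fully in, and move clear. Do not touch any beaker or the glass, point at no other beaker, and leave the heat knob and everything else as they are.

Things in the scene. Friction and masses are not known exactly. Their poses are not given: they have to be found in the camera images.
- beaker_small: The smallest of three plain round stainless steel beakers standing in the tray, 44 mm across and 50 mm tall, open at the top, loose. Origin at the centre of its underside, z up
- beaker_middle: The middle-sized of three plain round stainless steel beakers standing in the tray, 58 mm across and 75 mm tall, open at the top, loose. Origin at the centre of its underside, z up
- beaker_large: The largest of three plain round stainless steel beakers standing in the tray, 74 mm across and 100 mm tall, open at the top, loose. Origin at the centre of its underside, z up
- beaker_small_rim (a point): Centre of the mouth of the smallest beaker, 50 mm above its underside; z up
- beaker_middle_rim (a point): Centre of the mouth of the middle-sized beaker, 75 mm above its underside; z up
- beaker_large_rim (a point): Centre of the mouth of the largest beaker, 100 mm above its underside; z up
- tray: White enamel tray with a dark blue rim, 200 x 310 mm, 24 mm deep, floor 4 mm thick. Origin at the centre of its underside on the bench, x across its short side. The three beakers stand in a row along its length (y), about 100 mm apart, in any order, with the spatula lying in front of them (-x). The tray and the hob may each be on the left or the right
- hob: Portable electric hob, 260 x 300 mm, 60 mm high, fixed: white body, black glass top, aluminium control strip 70 mm wide along its front (-x) edge, towards the robot. Origin at the centre of its underside on the bench, y to its left as seen from the robot. The strip's top is 60 mm above the bench
- hob_glass: The hob's black glass plate, 186 x 296 mm, its upper face 60 mm above the bench. Origin at the centre of the plate's underside, 54 mm above the bench. It must not be touched
- ring_centre (a point): Centre of the thin grey heating ring (150 mm across) drawn on the glass, with a small grey dot, on the glass surface; z up. It lies 36 mm behind (+x) the hob's origin
- power (a joint): The hob's power button: plain grey round flat-topped push button, 28 mm across, at the left end (as seen from the robot, the hob's +y) of the control strip, 93 mm in front of (-x) and 85 mm left of the hob's origin. 0 = out (off), top 10 mm above the strip; 0.006 m = fully pressed in (on), top still 4 mm above the strip. Resists with about 4 N, without a spring: it stays where it is pushed
- power_top (a point): Centre of the top face of the power button (moves down with it); z up
- knob_mark (a point): A point on the heat knob, 15 mm from its axis, 10 mm above the knob's origin; turns with the knob. The knob, about 40 mm across with a bar grip, stands at the right end of the control strip, 93 mm in front and 85 mm right of the hob's origin, rising less than 50 mm above the strip, and is to be left alone
- spatula: Narrow lab spatula 165 mm long, 16 mm wide, with a wooden handle, lying in the tray in front of the beakers, loose, a bystander
- reagent: Amber bottle, 52 mm across, 120 mm tall, loose, standing upright on the bench between hob and tray, a bystander. Origin at the centre of its underside
- crucible: Small white porcelain cup, 48 mm across, 35 mm tall, loose, on the bench between hob and tray, a bystander. Origin at the centre of its underside
Not all that is in view belongs to the job. What is shaped like the beaker_large but purple or turquoise is not meant.

How it is judged:
By the outcome, as a careful person would: the job done as asked, in the order asked, and still so for the second after the job is handed in, with the robot touching nothing.
It also fails if it takes over 54 s, if anything falls off the work surface, if the arm or the gripper's body presses on something with over 40 N, if the wrist force passes 120 N, or if a joint passes its speed limit or range.

## Working session

There is one attempt and no reset: what is moved stays moved. The work goes in short steps, Python scripts to look and compute and a tool call to move; the robot and the scene stay as the last step left them, time stands still between calls to the robot, and variables do not carry over. Pictures are saved under pics/ and viewed, at most 10 in all, crops included, and the job is handed in when it is done.

Besides the shell and the picture viewer there is one more tool, called after "Request:" as name(argument=value, ...) on one line, values as JSON. move_arm: Moves the arm, as the interface text tells. Its arguments: {"type":"object","properties":{"rot":{"type":"array","items":{"type":"array","items":{"type":"number"}}},"xyz":{"type":"array","items":{"type":"array","items":{"type":"number"}}},"gripper":{"type":"array","items":{"type":"number"}},"newtons":{"type":"number"}},"required":["rot","xyz","gripper"]}

```bash
mkdir -p pics
cat > h.py <<'E'
import numpy as np, cv2, json
from station import r
def save():
    for n in("scene","top"):
        d=r.get_image(n); cv2.imwrite(f"pics/{n}0.png",d["frame"][:,:,::-1])
        json.dump({k:(np.array(v).tolist()) for k,v in d.items() if k!="frame"},open(n+".json","w"))
def cam(n):
    return json.load(open(n+".json"))
def pt(n,u,v,z):
    c=cam(n);E=np.array(c["extrinsics"]);d=E[:3,:3]@[(u-c["cx"])/c["fx"],-(v-c["cy"])/c["fy"],-1]
    o=E[:3,3];return o+d*(z-o[2])/d[2]
def px(n,p):
    c=cam(n);E=np.array(c["extrinsics"]);q=E[:3,:3].T@(np.array(p)-E[:3,3])
    return c["cx"]-c["fx"]*q[0]/q[2], c["cy"]+c["fy"]*q[1]/q[2]
E
python3 - <<'E'
from h import *
save(); print(cam("scene"),cam("top"));s=r.get_state();print(s["time_s"],s["eef_pos"],s["tcp_rot"],s["grip_width"])
E
```

```text
{'fx': 418.8033415395785, 'fy': 418.8033415395785, 'cx': 328.41986217554506, 'cy': 197.7665147210299, 'extrinsics': [[0.2035358343244394, -0.7240853750686531, 0.6589943351482943, 1.2497188235994812], [0.9790377047761637, 0.15577449938128293, -0.1312230085355941, -0.18434301753169036], [-0.007637851299694229, 0.671888885868935, 0.740612576367243, 0.896774894521306], [0.0, 0.0, 0.0, 1.0]]} {'fx': 468.2830088840231, 'fy': 468.2830088840231, 'cx': 324.3583449430821, 'cy': 201.2808668655255, 'extrinsics': [[0.007703333124414696, 0.994227300492913, -0.10701744536919716, 0.4144136115375707], [-0.9999416140682275, 0.006847837817400447, -0.008359160953982654, -0.03410715499213014], [-0.007578067920143167, 0.10707559045740249, 0.9942220027814694, 1.5075835976629033], [0.0, 0.0, 0.0, 1.0]]}
0.1 [0.25862785 0.5686623  0.24941912] [[-9.10283703e-01  4.13984805e-01 -4.01900746e-04]
 [ 4.13984995e-01  9.10283115e-01 -1.03609923e-03]
 [-6.30858736e-05 -1.10952512e-03 -9.99999382e-01]] 0.0854712466589967
```

View pics/top0.png

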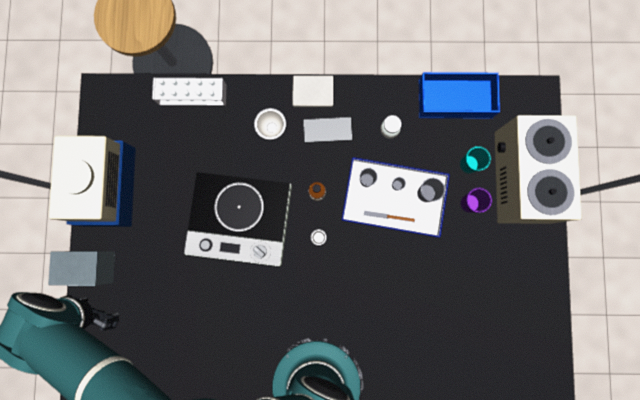

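View pics/scene0.png

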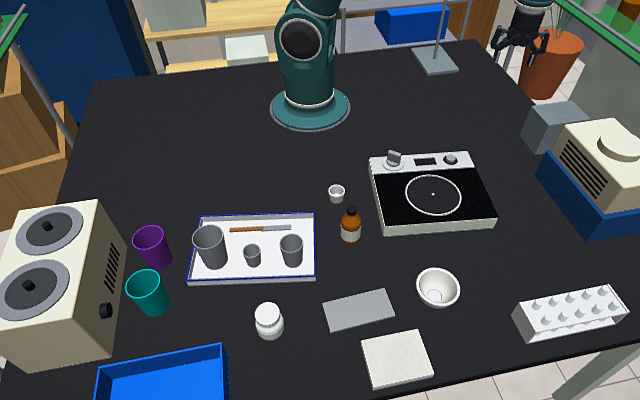

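The hob is on the left, with its ring at about (239,207) and its power button at about (206,244) in the top view. The tray is on the right. In the top view the middle beaker is at (368,177), the small one at (399,184) and the large one at (431,188). I'll enlarge the top view to read these more closely.

Run:
```python
import cv2
a=cv2.imread("pics/top0.png")
t=cv2.resize(a[155:245,340:450],None,fx=6,fy=6,interpolation=cv2.INTER_CUBIC)
cv2.imwrite("pics/c1.png",t)
cv2.imwrite("pics/c2.png",cv2.resize(a[165:270,180:300],None,fx=5,fy=5,interpolation=cv2.INTER_CUBIC))
b=cv2.imread("pics/scene0.png")
import numpy as np
x=cv2.resize(b[215:275,260:340],None,fx=6,fy=6,interpolation=cv2.INTER_CUBIC)
cv2.imwrite("pics/c3.png",x)
```

```text
(no output)
```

View pics/c1.png

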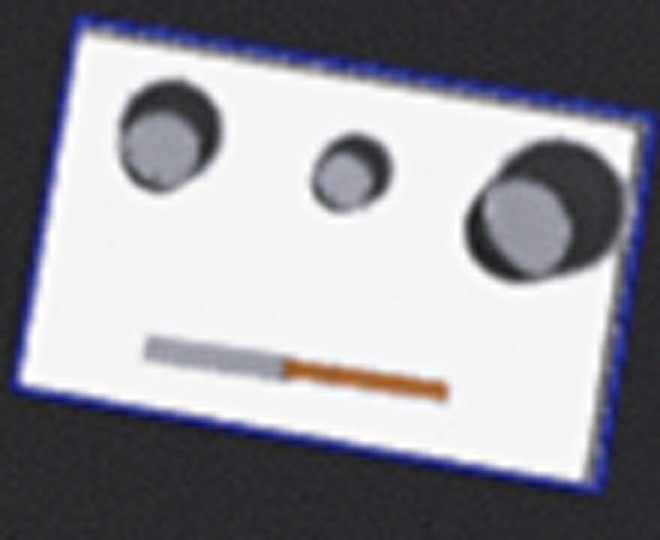

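View pics/c2.png

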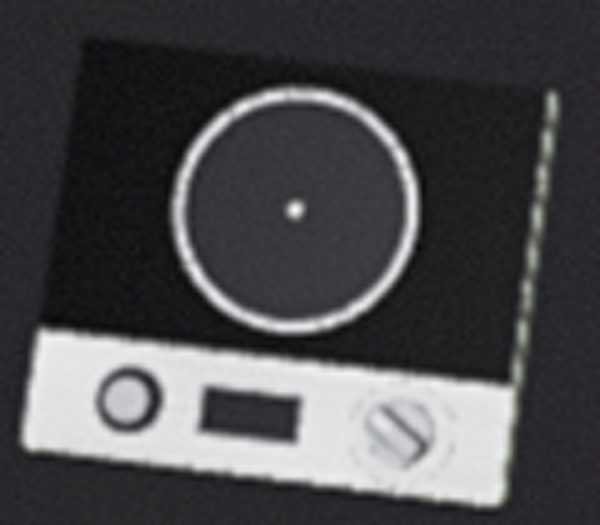

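View pics/c3.png

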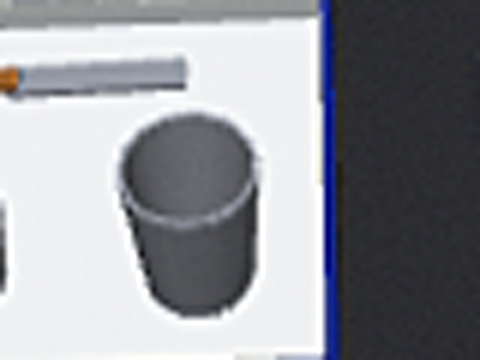

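The crops give these pixel positions:
- **Middle beaker rim:** about (170,132) in c1 and about (188,169) in c3.
- **Ring dot:** (295,209) in c2.
- **Power button:** (130,400) in c2.
- **Knob:** (400,433) in c2.

Run:
```python
from h import *
f=lambda x,y,s,ox,oy:(ox+(x+.5)/s-.5,oy+(y+.5)/s-.5)
print("rim top",pt("top",*f(172,134,6,340,155),.079)," scene",pt("scene",*f(188,169,6,260,215),.079))
ring=pt("top",*f(295,209,5,180,165),.06);print("ring",ring,"scene",pt("scene",433,194,.06))
b=pt("top",*f(130,400,5,180,165),.07);print("btn",b,"scene",pt("scene",451,159,.07))
k=pt("top",*f(402,433,5,180,165),.085);print("knob",k)
# yaw via ring->button: local (-.129,.085)
d=(b-ring)[:2];a=np.arctan2(d[1],d[0])-np.arctan2(.085,-.129);print(np.hypot(*d),np.hypot(.129,.085),np.degrees(a))
print("reag",pt("scene",351,212,.12),"large",pt("scene",209,237,.104),"small",pt("scene",252,249,.054))
```

```text
rim top [ 0.64467657 -0.15685405  0.079     ]  scene [ 0.64607993 -0.15733545  0.079     ]
ring [0.5523821  0.24464193 0.06      ] scene [0.55132691 0.24411404 0.06      ]
btn [0.4331924  0.34072789 0.07      ] scene [0.44020285 0.3406377  0.07      ]
knob [0.41437645 0.17130313 0.085     ]
0.15309701331171752 0.15448624534242522 -5.492893210723659
reag [ 0.61576622 -0.00260675  0.12      ] large [ 0.60748825 -0.34513634  0.104     ] small [ 0.62636431 -0.25255219  0.054     ]
```

Request:
move_arm(rot=[[0, 0, 0], [0, 0, 0], [0, 0, 0], [0, 0, 0], [0, 0, 0], [0, 0, 0], [0, 0, 0], [0, 0, 0], [0, 0, 0], [0, 0, 0], [0, 0, 0], [0, 0, 0]], xyz=[[0.005, -0.01, 0], [0.015, -0.03, 0], [0.03, -0.06, 0], [0.047, -0.09, 0], [0.064, -0.12, 0], [0.08, -0.15, 0], [0.096, -0.18, 0], [0.112, -0.21, 0], [0.128, -0.24, 0], [0.144, -0.27, 0], [0.16, -0.3, 0], [0.176, -0.33, 0]], gripper=[0, 0, 0, 0, 0, 0, 0, 0, 0, 0, 0, 0])

```text
time_s: 1.1
eef_pos: [0.435, 0.2366, 0.25]
tcp_rot: [[-0.91, 0.414, -0.0], [0.414, 0.91, 0.0], [0.0, 0.0, -1.0]]
force: [-0.2, 0.5, -0.3]
grip_width: -0.0003
gripper_force: 0.0
```

Request:
move_arm(rot=[[0, 0, 0], [0, 0, 0], [0, 0, 0], [0, 0, 0], [0, 0, 0], [0, 0, 0], [0, 0, 0], [0, 0, 0], [0, 0, 0], [0, 0, 0], [0, 0, 0], [0, 0, 0]], xyz=[[0.016, -0.03, 0], [0.032, -0.06, 0], [0.05, -0.095, 0], [0.07, -0.13, 0], [0.088, -0.165, 0], [0.107, -0.2, 0], [0.125, -0.235, 0], [0.144, -0.27, 0], [0.163, -0.305, 0], [0.182, -0.34, 0], [0.196, -0.37, 0], [0.205, -0.385, 0]], gripper=[0, 0, 0, 0, 0, 0, 0, 0, 0, 0, 0, 0])

```text
time_s: 2.1
eef_pos: [0.6395, -0.1514, 0.2496]
tcp_rot: [[-0.909, 0.418, -0.001], [0.418, 0.909, -0.002], [-0.0, -0.002, -1.0]]
force: [-0.8, -0.9, 0.9]
grip_width: -0.0004
gripper_force: 0.0
```

Request:
move_arm(rot=[[0, 0, 0], [0, 0, 0], [0, 0, 0], [0, 0, 0], [0, 0, 0], [0, 0, 0], [0, 0, 0], [0, 0, 0]], xyz=[[0.002, -0.005, -0.01], [0.005, -0.011, -0.03], [0.005, -0.011, -0.05], [0.005, -0.011, -0.07], [0.005, -0.011, -0.09], [0.005, -0.011, -0.105], [0.005, -0.011, -0.11], [0.005, -0.011, -0.11]], gripper=[0, 0, 0, 0, 0, 0, 0, 0])

```text
time_s: 2.77
eef_pos: [0.6436, -0.1567, 0.1386]
tcp_rot: [[-0.91, 0.414, -0.002], [0.414, 0.91, 0.0], [0.002, -0.001, -1.0]]
force: [0.1, -0.1, -0.3]
grip_width: -0.0003
gripper_force: 0.0
```

Run:
```python
from h import *
d=r.get_image("scene")["frame"][:,:,::-1];s=r.get_state();p=np.array(s["eef_pos"]);print(p,px("scene",p+[0,0,-.019]))
cv2.imwrite("pics/s1.png",cv2.resize(d[180:280,230:350],None,fx=6,fy=6,interpolation=cv2.INTER_CUBIC))
```

```text
[ 0.64429607 -0.15692532  0.13991517] (np.float64(289.6517269765225), np.float64(231.47154210067686))
```

View pics/s1.png

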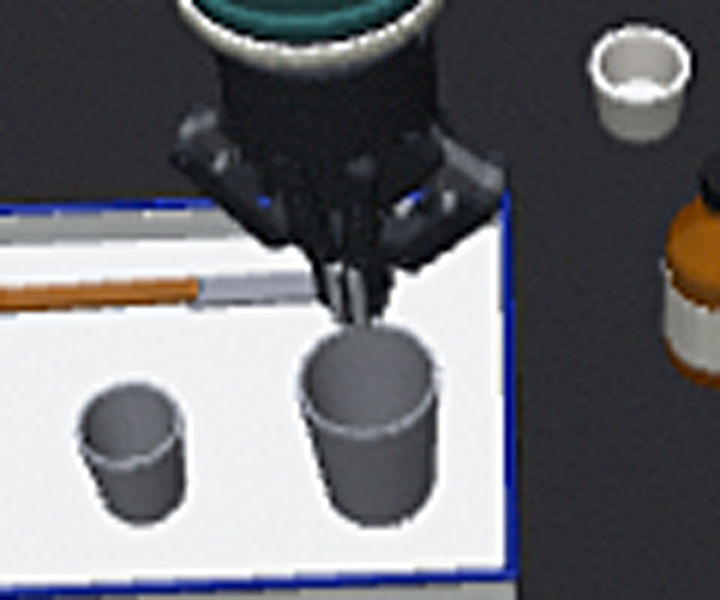

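The crop shows the shut fingertips at about (352,322), centred above the middle beaker's mouth. Next I lower to 25 mm above it and hold.

Request:
move_arm(rot=[[0, 0, 0], [0, 0, 0], [0, 0, 0], [0, 0, 0], [0, 0, 0], [0, 0, 0], [0, 0, 0], [0, 0, 0], [0, 0, 0], [0, 0, 0], [0, 0, 0], [0, 0, 0]], xyz=[[0, 0, -0.008], [0, 0, -0.016], [0, 0, -0.016], [0, 0, -0.016], [0, 0, -0.016], [0, 0, -0.016], [0, 0, -0.016], [0, 0, -0.016], [0, 0, -0.016], [0, 0, -0.016], [0, 0, -0.016], [0, 0, -0.016]], gripper=[0, 0, 0, 0, 0, 0, 0, 0, 0, 0, 0, 0])

```text
time_s: 3.82
eef_pos: [0.6447, -0.1571, 0.124]
tcp_rot: [[-0.91, 0.414, 0.0], [0.414, 0.91, -0.0], [-0.0, -0.0, -1.0]]
force: [-0.2, 0.6, 0.3]
grip_width: -0.0001
gripper_force: 0.0
```

Request:
move_arm(rot=[[0, 0, 0], [0, 0, 0], [0, 0, 0], [0, 0, 0], [0, 0, 0], [0, 0, 0], [0, 0, 0], [0, 0, 0], [0, 0, 0], [0, 0, 0], [0, 0, 0], [0, 0, 0]], xyz=[[0, 0, 0], [0, 0, 0], [0, 0, 0], [0, 0, 0], [0, 0, 0], [0, 0, 0], [0, 0, 0], [0, 0, 0], [0, 0, 0], [0, 0, 0], [0, 0, 0], [0, 0, 0]], gripper=[0, 0, 0, 0, 0, 0, 0, 0, 0, 0, 0, 0])

```text
time_s: 4.82
eef_pos: [0.6447, -0.157, 0.124]
tcp_rot: [[-0.91, 0.414, 0.0], [0.414, 0.91, -0.0], [-0.0, -0.0, -1.0]]
force: [0.8, -0.6, -0.1]
grip_width: -0.0
gripper_force: 0.0
```

Request:
move_arm(rot=[[0, 0, 0], [0, 0, 0], [0, 0, 0], [0, 0, 0], [0, 0, 0], [0, 0, 0], [0, 0, 0], [0, 0, 0], [0, 0, 0]], xyz=[[0, 0, 0], [0, 0, 0], [0, 0, 0], [0, 0, 0], [0, 0, 0], [0, 0, 0], [0, 0, 0], [0, 0, 0], [0, 0, 0]], gripper=[0, 0, 0, 0, 0, 0, 0, 0, 0])

```text
time_s: 5.57
eef_pos: [0.6447, -0.1571, 0.1239]
tcp_rot: [[-0.91, 0.414, -0.0], [0.414, 0.91, -0.0], [0.0, -0.0, -1.0]]
force: [0.2, -1.1, 0.1]
grip_width: 0.0
gripper_force: 0.0
```

Request:
move_arm(rot=[[0, 0, 0], [0, 0, 0], [0, 0, 0], [0, 0, 0], [0, 0, 0], [0, 0, 0], [0, 0, 0], [0, 0, 0], [0, 0, 0], [0, 0, 0], [0, 0, 0], [0, 0, 0]], xyz=[[0, 0, 0.015], [0, 0, 0.04], [0, 0, 0.07], [0, 0, 0.1], [-0.003, 0.015, 0.117], [-0.009, 0.04, 0.117], [-0.016, 0.07, 0.117], [-0.023, 0.1, 0.117], [-0.03, 0.13, 0.117], [-0.038, 0.165, 0.117], [-0.046, 0.2, 0.117], [-0.054, 0.235, 0.117]], gripper=[0, 0, 0, 0, 0, 0, 0, 0, 0, 0, 0, 0])

```text
time_s: 6.57
eef_pos: [0.5901, 0.0794, 0.2411]
tcp_rot: [[-0.91, 0.414, 0.0], [0.414, 0.91, -0.0], [-0.0, 0.0, -1.0]]
force: [0.8, 1.1, 0.2]
grip_width: 0.0004
gripper_force: 0.0
```

Request:
move_arm(rot=[[0, 0, 0], [0, 0, 0], [0, 0, 0], [0, 0, 0], [0, 0, 0], [0, 0, 0], [0, 0, 0], [0, 0, 0], [0, 0, 0], [0, 0, 0], [0, 0, 0], [0, 0, 0]], xyz=[[-0.008, 0.035, 0], [-0.016, 0.07, 0], [-0.024, 0.105, 0], [-0.032, 0.135, 0], [-0.037, 0.157, -0.005], [-0.039, 0.166, -0.025], [-0.039, 0.166, -0.05], [-0.039, 0.166, -0.075], [-0.039, 0.166, -0.1], [-0.039, 0.166, -0.12], [-0.039, 0.166, -0.132], [-0.039, 0.166, -0.137]], gripper=[0, 0, 0, 0, 0, 0, 0, 0, 0, 0, 0, 0])

```text
time_s: 7.57
eef_pos: [0.5511, 0.2436, 0.1024]
tcp_rot: [[-0.91, 0.414, -0.002], [0.414, 0.91, -0.001], [0.001, -0.002, -1.0]]
force: [0.2, -0.9, 0.6]
grip_width: 0.0001
gripper_force: 0.0
```

Request:
move_arm(rot=[[0, 0, 0], [0, 0, 0], [0, 0, 0], [0, 0, 0], [0, 0, 0], [0, 0, 0], [0, 0, 0], [0, 0, 0], [0, 0, 0], [0, 0, 0], [0, 0, 0], [0, 0, 0]], xyz=[[0, 0, 0], [0, 0, 0], [0, 0, 0], [0, 0, 0], [0, 0, 0], [0, 0, 0], [0, 0, 0], [0, 0, 0], [0, 0, 0], [0, 0, 0], [0, 0, 0], [0, 0, 0]], gripper=[0, 0, 0, 0, 0, 0, 0, 0, 0, 0, 0, 0])

```text
time_s: 8.57
eef_pos: [0.5517, 0.2439, 0.1039]
tcp_rot: [[-0.91, 0.414, -0.0], [0.414, 0.91, -0.0], [-0.0, -0.0, -1.0]]
force: [-0.4, -0.1, -0.5]
grip_width: 0.0001
gripper_force: 0.0
```

Run:
```python
from h import *
d=r.get_image("scene")["frame"][:,:,::-1];s=r.get_state();p=np.array(s["eef_pos"]);print(p,px("scene",p+[0,0,-.019]),px("scene",[p[0],p[1],.06]))
cv2.imwrite("pics/s2.png",cv2.resize(d[130:240,360:500],None,fx=5,fy=5,interpolation=cv2.INTER_CUBIC))
```

```text
[0.55169358 0.2439188  0.10394047] (np.float64(434.6386426377626), np.float64(187.76737707955903)) (np.float64(432.9816467825806), np.float64(194.10821650900337))
```

View pics/s2.png

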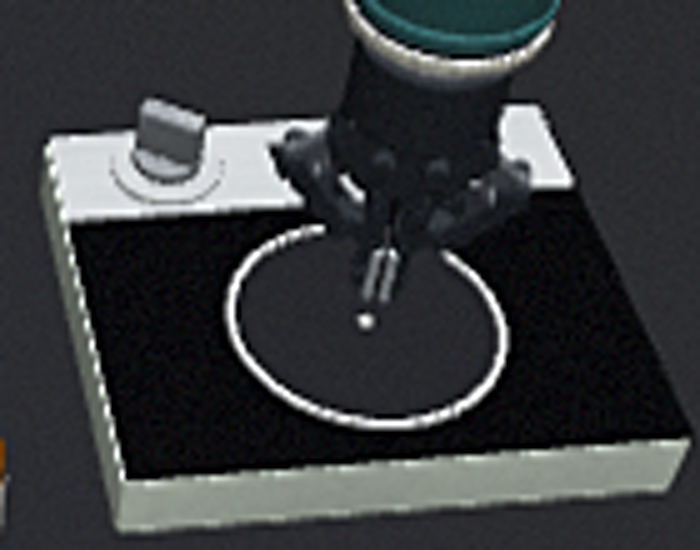

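The crop shows the fingertips about 2 cm above the ring's centre dot at (366,321), without touching. I'll finish the hold, then lift and move over to the button.

Request:
move_arm(rot=[[0, 0, 0], [0, 0, 0], [0, 0, 0], [0, 0, 0], [0, 0, 0], [0, 0, 0], [0, 0, 0], [0, 0, 0], [0, 0, 0], [0, 0, 0], [0, 0, 0], [0, 0, 0]], xyz=[[0, 0, 0], [0, 0, 0], [0, 0, 0], [0, 0, 0], [0, 0, 0], [0, 0, 0], [0, 0, 0], [0, 0, 0], [0, 0, 0], [0, 0, 0], [0, 0, 0], [0, 0, 0]], gripper=[0, 0, 0, 0, 0, 0, 0, 0, 0, 0, 0, 0])

```text
time_s: 9.62
eef_pos: [0.5517, 0.2439, 0.1039]
tcp_rot: [[-0.91, 0.414, -0.0], [0.414, 0.91, -0.0], [-0.0, -0.0, -1.0]]
force: [-0.9, 0.1, -0.6]
grip_width: -0.0002
gripper_force: 0.0
```

Request:
move_arm(rot=[[0, 0, 0], [0, 0, 0], [0, 0, 0], [0, 0, 0], [0, 0, 0], [0, 0, 0], [0, 0, 0], [0, 0, 0], [0, 0, 0], [0, 0, 0], [0, 0, 0], [0, 0, 0]], xyz=[[0, 0, 0], [0, 0, 0], [0, 0, 0], [0, 0, 0], [0, 0, 0.015], [0, 0, 0.035], [0, 0, 0.055], [-0.025, 0.02, 0.056], [-0.055, 0.045, 0.056], [-0.085, 0.07, 0.056], [-0.11, 0.09, 0.056], [-0.118, 0.097, 0.056]], gripper=[0, 0, 0, 0, 0, 0, 0, 0, 0, 0, 0, 0])

```text
time_s: 10.62
eef_pos: [0.4297, 0.3443, 0.16]
tcp_rot: [[-0.912, 0.409, -0.001], [0.409, 0.912, 0.001], [0.002, 0.0, -1.0]]
force: [0.5, 1.0, 0.3]
grip_width: 0.0002
gripper_force: 0.0
```

Request:
move_arm(rot=[[0, 0, 0], [0, 0, 0], [0, 0, 0], [0, 0, 0], [0, 0, 0], [0, 0, 0]], xyz=[[0, 0, -0.015], [0, 0, -0.035], [0, 0, -0.05], [0, 0, -0.058], [0, 0, -0.061], [0, 0, -0.061]], gripper=[0, 0, 0, 0, 0, 0])

```text
time_s: 11.12
eef_pos: [0.4338, 0.3407, 0.0987]
tcp_rot: [[-0.91, 0.414, -0.0], [0.414, 0.91, -0.001], [0.0, -0.001, -1.0]]
force: [-0.5, 0.8, -0.3]
grip_width: 0.0001
gripper_force: 0.0
```

Run:
```python
from h import *
d=r.get_image("scene")["frame"][:,:,::-1];s=r.get_state();p=np.array(s["eef_pos"]);print(p,px("scene",p+[0,0,-.019]))
cv2.imwrite("pics/s3.png",cv2.resize(d[120:200,400:500],None,fx=7,fy=7,interpolation=cv2.INTER_CUBIC))
```

```text
[0.43406278 0.34090233 0.0993379 ] (np.float64(450.9920084790949), np.float64(154.93195299603087))
```

View pics/s3.png

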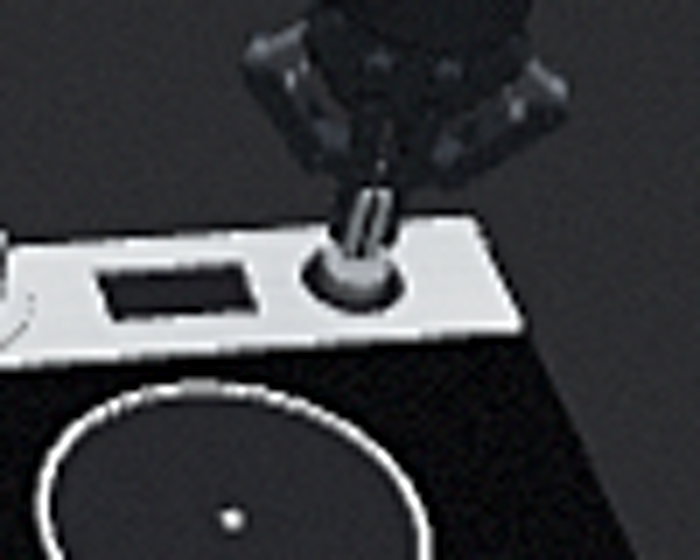

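The crop shows the fingertips just above the power button, around (360,255), and roughly centred on it. I'll press slowly and watch the force.

Request:
move_arm(rot=[[0, 0, 0], [0, 0, 0], [0, 0, 0], [0, 0, 0], [0, 0, 0], [0, 0, 0], [0, 0, 0], [0, 0, 0]], xyz=[[0, 0, -0.004], [0, 0, -0.008], [0, 0, -0.01], [0, 0, -0.012], [0, 0, -0.013], [0, 0, -0.014], [0, 0, -0.014], [0, 0, -0.014]], gripper=[0, 0, 0, 0, 0, 0, 0, 0])

```text
time_s: 11.83
eef_pos: [0.4337, 0.3409, 0.0849]
tcp_rot: [[-0.91, 0.414, -0.0], [0.414, 0.91, -0.0], [-0.0, -0.0, -1.0]]
force: [-0.8, 0.2, 0.1]
grip_width: 0.0003
gripper_force: 0.0
```

Request:
move_arm(rot=[[0, 0, 0], [0, 0, 0], [0, 0, 0], [0, 0, 0]], xyz=[[0, 0, -0.001], [0, 0, -0.002], [0, 0, -0.002], [0, 0, -0.002]], gripper=[0, 0, 0, 0])

```text
time_s: 12.17
eef_pos: [0.4337, 0.3409, 0.0828]
tcp_rot: [[-0.91, 0.414, -0.0], [0.414, 0.91, -0.0], [-0.0, -0.0, -1.0]]
force: [-0.5, 0.3, 0.2]
grip_width: 0.0003
gripper_force: 0.0
```

Request:
move_arm(rot=[[0, 0, 0], [0, 0, 0], [0, 0, 0]], xyz=[[0, 0, -0.001], [0, 0, -0.001], [0, 0, -0.001]], gripper=[0, 0, 0])

```text
time_s: 12.42
eef_pos: [0.4338, 0.3409, 0.0826]
tcp_rot: [[-0.91, 0.414, 0.0], [0.414, 0.91, 0.0], [0.0, 0.0, -1.0]]
force: [-4.2, -4.0, 16.3]
grip_width: -0.0002
gripper_force: 8.6
```

Run:
```python
from h import *
d=r.get_image("scene")["frame"][:,:,::-1];s=r.get_state();print(s["eef_pos"],s["force"])
cv2.imwrite("pics/s4.png",cv2.resize(d[120:200,400:500],None,fx=7,fy=7,interpolation=cv2.INTER_CUBIC))
```

```text
[0.43380847 0.34098973 0.08265586] [-5.36831961 -4.14653835 16.91904902]
```

View pics/s4.png

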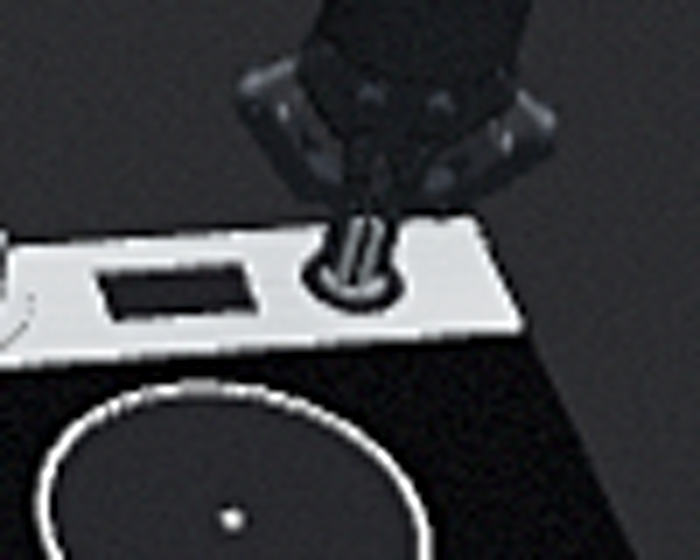

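The button has hit its stop: the reaction is 17 N and the fingertips are at z≈0.064. The crop shows it sunk nearly to the strip. I'll lift straight up and clear.

Request:
move_arm(rot=[[0, 0, 0], [0, 0, 0], [0, 0, 0], [0, 0, 0], [0, 0, 0], [0, 0, 0], [0, 0, 0], [0, 0, 0], [0, 0, 0], [0, 0, 0], [0, 0, 0], [0, 0, 0]], xyz=[[0, 0, 0.005], [0, 0, 0.02], [0, 0, 0.045], [0, 0, 0.075], [0, 0, 0.105], [-0.01, 0.01, 0.135], [-0.03, 0.03, 0.155], [-0.05, 0.055, 0.16], [-0.07, 0.08, 0.16], [-0.085, 0.1, 0.16], [-0.09, 0.11, 0.16], [-0.09, 0.11, 0.16]], gripper=[0, 0, 0, 0, 0, 0, 0, 0, 0, 0, 0, 0])

```text
time_s: 13.47
eef_pos: [0.3418, 0.4531, 0.2418]
tcp_rot: [[-0.912, 0.41, -0.001], [0.41, 0.912, 0.0], [0.001, 0.0, -1.0]]
force: [0.3, -0.9, 0.7]
grip_width: 0.0002
gripper_force: 0.0
```

Run:
```python
from h import *
a=r.get_image("scene")["frame"][:,:,::-1];s=r.get_state();print(s["eef_pos"],s["force"],s["time_s"])
cv2.imwrite("pics/s5.png",cv2.resize(np.vstack([a[130:290,180:500]]),None,fx=2.5,fy=2.5,interpolation=cv2.INTER_CUBIC))
```

```text
[0.34320635 0.45144985 0.24172936] [ 0.2585565   0.15541547 -0.38202889] 13.5167
```

View pics/s5.png

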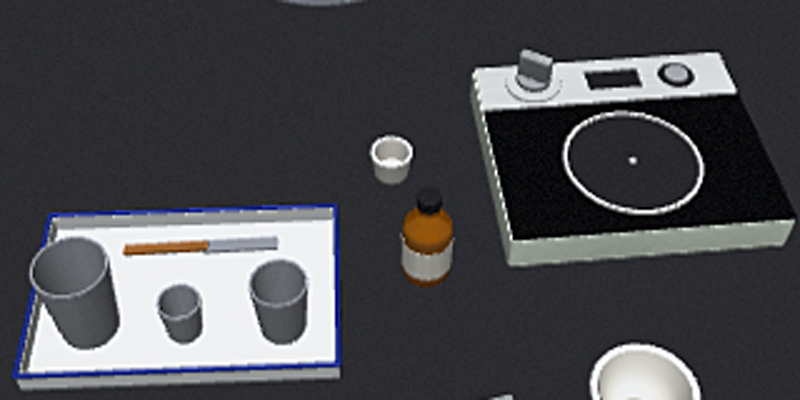

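The button at (676,73) is pressed in, everything else stands as it was, and the arm is clear.

```bash
python3 -c "
from station import r
print(r.close_job())"
```

```text
the job is handed in; nothing more can be done
None
```

I pointed at the middle beaker and then the ring centre for over two seconds each without touching either, pressed the power button fully in, moved the arm clear and handed the job in (about 13.5 s on the robot's clock); no verdict came back.

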